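# Screw a bottle fast in its hold-down clamp

### The arm

A 6-joint arm with a two-finger parallel gripper is mounted at the origin on a cart in front of the work surface, level with it; the furniture and walls round the work are solid. World frame = base frame: x ahead of the robot, y to its left, z up, the work surface at z = 0. Lengths are in m, angles in rad, forces in N, time in s.
With the tool pointing down it reaches from about 0.275 to 0.825 m from the base axis. Payload 5.2 kg.
Tool frame: the origin (TCP) lies at the very end of the fingers, on their centre line; the grasp point (between the pads) lies 19 mm behind it (ctrl.hold_point_z is the distance from the TCP to the grasp point, in m); z points along the fingers, x is the direction in which the jaws open and shut, and the axes are right-handed (so a half turn about z gives the same grasp; the last joint's range is limited). The gripper opens to 93 mm and grips with 3 to 60 N. Pads are 15 mm wide; open, the fingers measure 128 mm over their backs; the gripper's body (75 mm by 188 mm) begins 65 mm behind the grasp point.
Start: joints at [-1.332, 0.259, 1.535, -0, 1.348, -0.203], TCP at [0.235, -0.497, 0.219] pointing down, gripper open.
Joint ranges: [-3.14, 3.14], [-0.91, 2.08], [0.19, 2.58], [-1.22, 4.36], [0.22, 2.71], [-3.12, 3.12]. Speed limits (rad/s): [2.57, 2.57, 3.14, 3.14, 3.14, 3.14].

### API

Orientations are given as a unit quaternion [w, x, y, z].
In Python, from plant import ctrl gives the robot as it stands.
- The arm moves only by the tool jog_arm, never from a script. Its argument "moves" is a list of rows, each a list of 6 numbers: the shift along the tool's x, y, z in cm, then the turn, a rotation vector about the tool's x, y, z in rad. In form: [[x, y, z, ax, ay, az], ...]. A call has exactly 10 rows; each row is the pose to reach, as a shift and turn from the pose commanded when the call began, along the tool's axes at that moment; what a row does not reach only later rows make up. A row lasts 1/12 s, in which the tool goes at most 41.7 mm and 7.16 degrees, less where a joint would pass 70% of its speed; a pose out of reach is approached as far as the arm can. A call with a gripper value outside its range is refused whole. "hand" is the gripper's target within -1 to 1 (shut at 1, half-way at 0, fully open at -1), set as the call begins (left out, the last holds). The fingers move at their own pace and stop on an object; "grip_force" is the grip in N (left out, the last holds). Time passes only in rows, so rows that repeat a pose let the fingers close, or fill a call up. It gives the time, the measured TCP pose, the force and the opening at its end, in the units of the state.
- ctrl.get_obs(): the state, without advancing time (a new reading comes with each control period).
- ctrl.grab_frame(name): name is "scene" or "top" or "wrist"; returns (picture, depth): 420x560x3 uint8, red, green, blue; 420x560 float32, m along the optical axis (not along the pixel's ray), 0 where there is no reading.
- ctrl.camera_params(name): a dict with "K" (3x3 intrinsics, pixels), "pose" (4x4, takes a point from camera to world coordinates); the wrist camera has in their place "hand_eye" (4x4, takes a point from camera to tool coordinates, whose origin is the TCP and whose axes are the tool frame's). Camera axes: x right, y down, z forward; pixel columns grow to the right and rows downward; lengths in m; the calibration is good to about 2 mm. A picture is of the moment at which its call begins: read the wrist's pose just before it. camera_params takes no time and is no camera call.
- ctrl.close_job(): hands the job in, once; it reports no verdict.
The state is a dict: "t": time; "joint_positions": joint angles; "joint_vel": joint speeds; "joint_efforts": joint torques, N m; "tcp_pos": TCP position; "tcp_rot": TCP orientation; "contact_force": force on the tool from outside, world axes, zero at the start; "ft_torque": the same for the moment, N m; "width": opening from 0.0 (shut) to 1.0 (fully open).
Only numpy, scipy, OpenCV 4.12 (cv2) and the standard library are available. Lean on these libraries where they do the work, as an engineer would, in place of code of your own. Each camera call takes 0.05 s, during which the arm holds its last target. There are 200 camera calls.

### The job

The red-capped bottle is to be secured in its clamp stand. Swing the clamp arm by its blue post over the bottle until it meets its stop, then screw the black knob down, going down with it as it sinks and without leaning on it or pulling at it (it floats on springs and may be shifted 4 mm along its spindle at most), until the rubber pad presses on the cap with about 12 newtons - never more than 20, it is glass - and let go. Do not knock the bottle or the other things.

Things in the scene. Friction and masses are not known exactly. Their poses are not given: they have to be found in the camera images.
- knob_grip (a point): black fluted round knob, 40 mm across, 24 mm high, on top of the clamp's upright spindle: the middle of its grip, on the spindle axis, 30 mm above the arm's top. Turned clockwise seen from above, it and the arm sink 6 mm per rad. Thread friction, about 0.17 N m, opposes the last motion; the pad adds 0.006 N m per newton, against tightening. It takes 1.6 to 3.1 rad to bring the pad onto the cap; the knob stays where it is left.
- post_grip (a point): blue upright round post, 14 mm in diameter, rising 38 mm from the top of the arm's free end, 90 mm from the spindle axis: a point on its axis 22 mm above the arm's top. The handle for swinging the arm. The rubber pad hangs under the arm on the same axis as the post.
- swing (a joint): swing of the aluminium clamp arm, rad: 0 = over the cup, at its stop; positive = swung away, counter-clockwise from above. It stays where it is left; swinging takes about 0.06 N m. The sprung pad under its end, 18 mm in diameter, yields 1 mm per 7 N, up to 6 mm. How far the pad is screwed out under the arm differs by up to 8 mm and is not measured: the touch must be felt.
- cup (a point): white ring-shaped cup on the stand's grey base plate (120 x 190 x 14 mm, screwed down): the centre of its floor, 14 mm above the bench. Its x and y axes are the stand's: the cup is 90 mm from the spindle axis along +y.
- carriage: dark steel sleeve and spindle that carry arm, pad and knob; they move up and down together. Its origin is on the spindle axis, 5 mm above the bench when the knob is fully up. The knob floats on the spindle between springs, 3 N per mm, its middle 170 mm above this origin at rest; a grasp that does not sink with it, or leans on it, must not shift it on the spindle by more than 4 mm.
- bottle: brown glass bottle with a red cap, 43 mm in diameter and 84 mm high, standing in the cup; origin at the centre of its underside, z up. The cap is 31 mm in diameter, its top 98 mm above the bench.
- timer: white bench timer, 46 x 68 x 52 mm, a bystander; origin at the centre of its underside.
- marker: blue and white marker lying on the bench, 14 x 130 x 14 mm, a bystander; origin under its centre.
- glass_beaker: small glass beaker, 45 mm in diameter, 52 mm high, a bystander; origin at the centre of its underside.
There are look-alikes about, which are no part of the job. Several things have the shape of the bottle; the one meant has the colours described above.

How it is judged:
By the outcome, as a careful person would: the job done as asked, in the order asked, and still so for the second after the job is handed in, with the robot touching nothing.
It also fails if it takes over 69 s, if anything falls off the work surface, if the arm or the gripper's body presses on something with over 40 N, if the wrist force passes 120 N, or if a joint passes its speed limit or range.

## Working session

There is one attempt and no reset: what is moved stays moved. The work goes in short steps, Python scripts to look and compute and a tool call to move; the robot and the scene stay as the last step left them, time stands still between calls to the robot, and variables do not carry over. Pictures are saved under pics/ and viewed, about 8 in all and at most 12, crops included, and the job is handed in when it is done.

Besides the shell and the picture viewer there is one more tool, called by a JSON object that holds its "api" and its "payload", one argument or row to a line. jog_arm: Moves the arm, as the interface text tells. Its arguments: {"type":"object","properties":{"moves":{"type":"array"},"hand":{"type":"number"},"grip_force":{"type":"number"}},"required":["moves"]}

```bash
mkdir -p pics; ls
python3 - <<'E'
from plant import ctrl
import cv2,numpy as np
for n in("scene","top"):
    p,d=ctrl.grab_frame(n); cv2.imwrite(f"pics/{n}0.png",p[:,:,::-1]); np.savez(f"{n}0.npz",p=p,d=d)
    c=ctrl.camera_params(n); print(n,np.round(c["K"],1).tolist(),np.round(c["pose"],3).tolist())
print(ctrl.get_obs()); print(ctrl.hold_point_z)
print(np.round(ctrl.camera_params("wrist")["hand_eye"],3))
E
```

```text
pics
scene [[475.1, 0.0, 277.8], [0.0, 475.1, 213.4], [0.0, 0.0, 1.0]] [[0.108, -0.413, 0.904, -0.605], [-0.994, -0.061, 0.091, -0.151], [0.018, -0.909, -0.417, 0.681], [0.0, 0.0, 0.0, 1.0]]
top [[532.4, 0.0, 276.9], [0.0, 532.4, 201.7], [0.0, 0.0, 1.0]] [[0.025, -0.986, 0.164, 0.39], [-1.0, -0.022, 0.015, -0.041], [-0.011, -0.165, -0.986, 1.404], [0.0, 0.0, 0.0, 1.0]]
{'t': 0.1, 'joint_positions': array([-1.33181895e+00,  2.59262614e-01,  1.53592672e+00, -1.11798218e-05,
        1.34802228e+00, -2.02812358e-01]), 'joint_vel': array([-0.00048425, -0.00229039, -0.00328058,  0.00048178,  0.00174364,
       -0.00176463]), 'joint_efforts': array([ 2.00345276e-03, -4.38213587e+01, -2.84643835e+01,  7.22420239e-02,
        3.62370210e-02, -4.93804328e-05]), 'tcp_pos': array([ 0.23505267, -0.49671329,  0.21792372]), 'tcp_rot': array([-5.58020761e-04,  8.44854825e-01, -5.34995018e-01, -5.86427327e-04]), 'contact_force': array([0.48475109, 0.25547208, 0.20277835]), 'ft_torque': array([ 0.00380359, -0.07374873, -0.01167007]), 'width': 1.0029238429773646}
0.0188
[[ 1.     0.    -0.001 -0.   ]
 [-0.     0.972  0.235 -0.065]
 [ 0.001 -0.235  0.972 -0.166]
 [ 0.     0.     0.     1.   ]]
```

View pics/scene0.png

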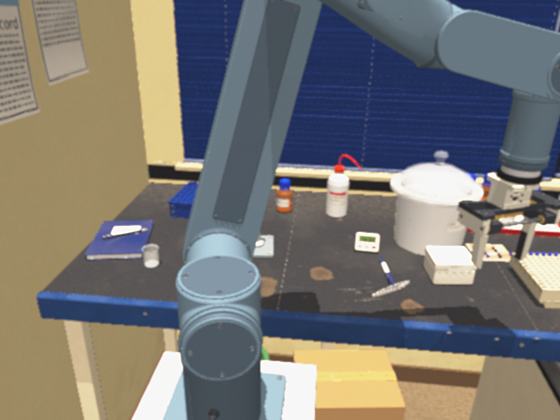

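View pics/top0.png

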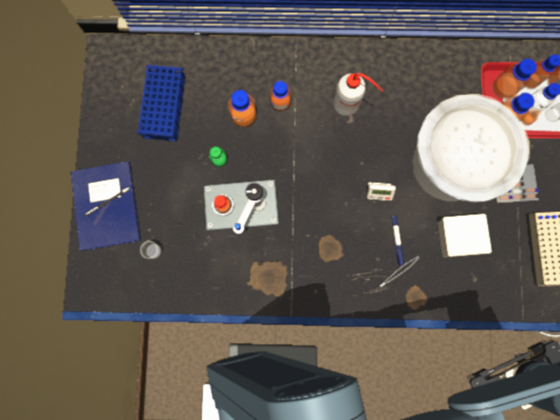

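```bash
cat > h.py <<'E'
import numpy as np,cv2
from scipy.spatial.transform import Rotation as R
def cloud(d,K,T):
    v,u=np.indices(d.shape)
    P=np.stack([(u-K[0,2])/K[0,0]*d,(v-K[1,2])/K[1,1]*d,d],-1)
    return P@T[:3,:3].T+T[:3,3]
def tcpT(o):
    T=np.eye(4);q=o["tcp_rot"];T[:3,:3]=R.from_quat(np.r_[q[1:],q[0]]).as_matrix();T[:3,3]=o["tcp_pos"];return T
E
python3 - <<'E'
from plant import ctrl
from h import *
z=np.load("top0.npz");p,d=z["p"],z["d"];c=ctrl.camera_params("top");W=cloud(d,c["K"],c["pose"])
cv2.imwrite("pics/crop1.png",cv2.resize(p[160:250,180:300,::-1],None,fx=6,fy=6,interpolation=cv2.INTER_CUBIC))
for n,u,v in[("knob",255,191),("post",239,227),("cap",222,204),("arm",247,211),("pl",212,186),("pl",272,184),("pl",274,220),("pl",210,224),("bench",300,200),("green",217,155),("beaker",150,249)]:
    print(n,np.round(W[v,u],3))
s=p[160:250,180:300].astype(int);w=W[160:250,180:300]
r,g,b=s[...,0],s[...,1],s[...,2]
for n,m in[("cap",(r>130)&(g<70)&(b<70)&(w[...,2]>.085)),("post",(b>r+50)&(b>90)),("knobtop",(w[...,2]>.165)),("plate",(abs(w[...,2]-.014)<.005)&(g>90))]:
    q=w[m];print(n,m.sum(),np.round(np.median(q,0),4),np.round(q.min(0),3),np.round(q.max(0),3))
    if n=="plate":
        print(cv2.minAreaRect((q[:,:2]*1000).astype(np.float32)))
    if n=="knobtop": print(cv2.minEnclosingCircle((q[:,:2]*1000).astype(np.float32)))
E
```

```text
knob [0.616 0.029 0.187]
post [0.533 0.064 0.174]
cap [0.598 0.115 0.096]
arm [0.576 0.05  0.138]
pl [0.659 0.154 0.017]
pl [ 0.669 -0.006  0.009]
pl [ 0.572 -0.013  0.017]
pl [0.557 0.154 0.021]
bench [ 0.629 -0.081  0.   ]
green [0.726 0.135 0.086]
beaker [0.489 0.311 0.004]
cap 24 [0.5958 0.1143 0.0958] [ 0.39  -0.041  0.088] [0.617 0.133 1.404]
post 23 [0.5341 0.0684 0.1815] [0.529 0.064 0.168] [0.539 0.073 0.186]
knobtop 343 [0.6094 0.0315 0.1869] [ 0.39  -0.041  0.165] [0.636 0.076 1.404]
((512.3140258789062, 0.244049072265625), 129.47698974609375)
plate 2022 [0.6075 0.0844 0.014 ] [ 0.544 -0.021  0.009] [0.728 0.176 0.019]
((642.2551879882812, 81.38546752929688), (180.26100158691406, 190.17599487304688), 6.489502429962158)
```

View pics/crop1.png

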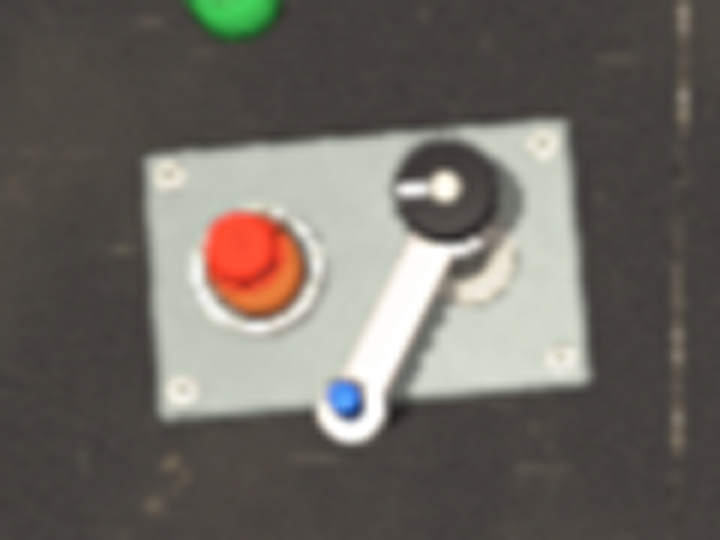

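```bash
cat >> h.py <<'E'
def at_z(K,T,u,v,z):
    r=T[:3,:3]@np.array([(u-K[0,2])/K[0,0],(v-K[1,2])/K[1,1],1]);o=T[:3,3];return o+r*(z-o[2])/r[2]
def rel(o,pos,xdir):
    """shift (cm) and turn in tool axes to TCP pos, pointing down, tool x along angle xdir (mod pi)"""
    T=tcpT(o);best=None
    for a in(xdir,xdir+np.pi):
        x=np.array([np.cos(a),np.sin(a),0]);zz=np.array([0,0,-1.]);M=np.c_[x,np.cross(zz,x),zz]
        rv=R.from_matrix(T[:3,:3].T@M).as_rotvec()
        print("shift cm",np.round(T[:3,:3].T@(np.array(pos)-T[:3,3])*100,2),"turn",np.round(rv,3))
E
python3 - <<'E'
from plant import ctrl
from h import *
c=ctrl.camera_params("top");K,T=c["K"],c["pose"]
k=at_z(K,T,254.1,191.6,.187);p=at_z(K,T,237.6,226.2,.183);b=at_z(K,T,220.3,200.8,.098)
print(k,p,b)
for a in(p,b):
    e=(a-k)[:2];print(np.hypot(*e),np.arctan2(e[1],e[0]))
cor=[at_z(K,T,180+x/6,160+y/6,.014)[:2] for x,y in[(143,157),(568,120),(592,383),(160,418)]]
print(np.round(cor,3),np.mean(cor,0))
print(np.arctan2(*(cor[0]-cor[1])[::-1]),np.arctan2(*(cor[3]-cor[2])[::-1]))
z=np.load("top0.npz");W=cloud(z["d"],K,T)
for n,(v0,v1,u0,u1) in dict(pot=(95,200,415,530),wb=(70,115,335,385)).items():
    q=W[v0:v1,u0:u1].reshape(-1,3);q=q[(q[:,2]>.03)&(q[:,2]<.5)];print(n,np.round(q.min(0),3),np.round(q.max(0),3))
o=ctrl.get_obs();print(tcpT(o).round(3).tolist())
ang=np.arctan2(*(p-k)[:2][::-1]);rel(o,[.52,.03,.30],ang+np.pi/2)
E
```

```text
[0.6148888  0.03113541 0.187     ] [0.53354683 0.06691498 0.183     ] [0.60617928 0.11986954 0.098     ]
0.08886333657244992 2.727198012846284
0.0891605398644964 1.6686358890051622
[[ 0.659  0.176]
 [ 0.68  -0.012]
 [ 0.562 -0.026]
 [ 0.542  0.163]] [0.61072114 0.07505   ]
1.6817190765340755 1.6753929412445203
pot [ 0.607 -0.685  0.03 ] [ 0.923 -0.349  0.294]
wb [ 0.862 -0.269  0.03 ] [ 0.933 -0.165  0.219]
[[0.428, -0.904, -0.0, 0.235], [-0.904, -0.428, 0.002, -0.497], [-0.002, -0.0, -1.0, 0.218], [0.0, 0.0, 0.0, 1.0]]
shift cm [-35.44 -48.28  -8.14] turn [0.    0.002 0.856]
shift cm [-35.44 -48.28  -8.14] turn [-2.000e-03  0.000e+00 -2.285e+00]
```

{"api": "jog_arm", "payload": {
  "moves": [
    [0,0,-1.5,0,0,-0.05],
    [-1,-1.5,-4,0,0,-0.15],
    [-3,-4.5,-6.5,0,0,-0.26],
    [-5.2,-8,-8.2,0,0,-0.38],
    [-7.4,-11.5,-8.2,0,0,-0.5],
    [-9.6,-15,-8.2,0,0,-0.62],
    [-11.8,-18.5,-8.2,0,0,-0.74],
    [-14,-22,-8.2,0,0,-0.86],
    [-16.2,-25.4,-8.2,0,0,-0.98],
    [-18.4,-28.8,-8.2,0,0,-1.1]
  ],
  "hand": -1
}}

```text
t: 0.93
tcp_pos: [0.4167, -0.2067, 0.3005]
tcp_rot: [-0.0, 1.0, -0.012, -0.0]
contact_force: [0.2, 0.0, 0.4]
width: 0.994
```

Run:
```python
from plant import ctrl
from h import *
o=ctrl.get_obs();print(o["tcp_pos"],o["joint_positions"],o["t"]);rel(o,[.575,.05,.30],1.156)
```

```text
[ 0.41666795 -0.20668819  0.30047719] [-7.01021817e-01  5.75985883e-02  1.57853669e+00  7.25749089e-06
  1.50572951e+00 -6.77640976e-01] 0.9333
shift cm [ 15.23 -26.03   0.05] turn [-0.     0.    -1.179]
shift cm [ 15.23 -26.03   0.05] turn [0.    0.    1.962]
```

{"api": "jog_arm", "payload": {
  "moves": [
    [1.8,-3.2,0,0,0,-0.12],
    [3.7,-6.4,0,0,0,-0.24],
    [5.6,-9.6,0,0,0,-0.36],
    [7.5,-12.8,0,0,0,-0.48],
    [9.4,-16,0,0,0,-0.6],
    [11.2,-19.2,0,0,0,-0.72],
    [13,-22.4,0,0,0,-0.84],
    [14.4,-24.8,0,0,0,-0.96],
    [15.2,-26,0,0,0,-1.08],
    [15.2,-26,0,0,0,-1.18]
  ]
}}

```text
t: 1.77
tcp_pos: [0.5767, 0.0499, 0.2995]
tcp_rot: [-0.001, 0.836, 0.548, -0.0]
contact_force: [-1.0, -0.3, 0.1]
width: 1.0
```

Run:
```python
from plant import ctrl
from h import *
ctrl.grab_frame("wrist");ctrl.grab_frame("wrist")
o=ctrl.get_obs();p,d=ctrl.grab_frame("wrist");np.savez("w1.npz",p=p,d=d,T=tcpT(o))
print(o["tcp_pos"],o["joint_positions"],o["t"],ctrl.camera_params("wrist")["K"])
cv2.imwrite("pics/w1.png",p[:,:,::-1])
```

```text
[0.5756807  0.04770931 0.2997637 ] [-1.10256565e-01  2.71135467e-01  1.32260869e+00 -9.90503802e-05
  1.54947591e+00 -1.26401802e+00] 1.8667 [[320.2133057    0.         277.90826468]
 [  0.         320.2133057  209.37994081]
 [  0.           0.           1.        ]]
```

View pics/w1.png

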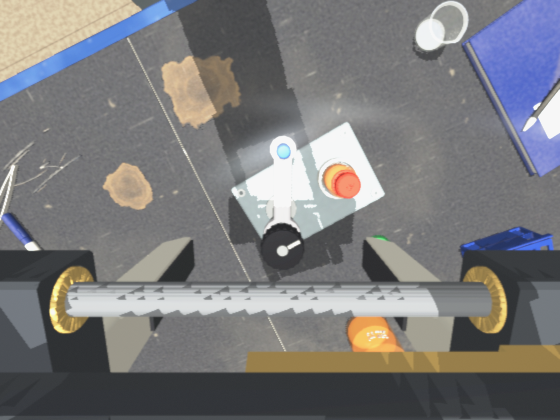

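Run:
```python
from plant import ctrl
from h import *
z=np.load("w1.npz");p=z["p"].astype(int);c=ctrl.camera_params("wrist");K=c["K"];T=z["T"]@c["hand_eye"]
W=cloud(z["d"],K,T);r,g,b=p[...,0],p[...,1],p[...,2]
U,V=np.meshgrid(np.arange(560),np.arange(420))
for n,m in[("post",(W[...,2]>.17)&(W[...,2]<.2)&(V<200)&(V>120)&(abs(U-284)<30)),("knob",(W[...,2]>.178)&(W[...,2]<.196)&(V>215)&(V<280)&(abs(U-283)<40)),("cap",(W[...,2]>.09)&(W[...,2]<.105)&(r>b+80)&(abs(U-346)<30)&(V<220)),("arm",(abs(U-284)<4)&(V>165)&(V<205))]:
    (u,v),rad=cv2.minEnclosingCircle(np.c_[U[m],V[m]].astype(np.float32))
    zz=np.median(W[m][:,2]);print(n,m.sum(),u,v,rad,"z",zz,at_z(K,T,u,v,zz),np.median(W[m],0))
```

```text
post 193 282.5 151.0 8.01570987701416 z 0.18225191925284434 [0.5327376  0.07174828 0.18225192] [0.53282282 0.07181806 0.18225192]
knob 1483 281.729736328125 248.3378448486328 22.455406188964844 z 0.1863981468405697 [0.61337516 0.03551734 0.18639815] [0.61316073 0.03550748 0.18639815]
cap 515 347.09051513671875 185.03759765625 13.069376945495605 z 0.09708864185179022 [0.60381378 0.1239601  0.09708864] [0.60417503 0.12412934 0.09708864]
arm 273 284.0 185.0 19.235483169555664 z 0.14476892851391382 [0.56658045 0.05916428 0.14476893] [0.56662193 0.05915318 0.14476893]
```

```bash
cat >> h.py <<'E'
def look(ctrl,name="wrist"):
    o=ctrl.get_obs();p,d=ctrl.grab_frame(name);c=ctrl.camera_params(name)
    return o,p,d,c["K"],tcpT(o)@c["hand_eye"]
def top_at(W,K,T,near,zlo,zhi,rad):
    """centre of the top face within rad of near (xy), heights zlo..zhi"""
    m=(W[...,2]>zlo)&(W[...,2]<zhi)&(np.hypot(W[...,0]-near[0],W[...,1]-near[1])<rad)
    V,U=np.nonzero(m);(u,v),r=cv2.minEnclosingCircle(np.c_[U,V].astype(np.float32));z=np.median(W[m][:,2])
    return at_z(K,T,u,v,z),len(U)
E
python3 - <<'E'
from plant import ctrl
from h import *
o,p,d,K,T=look(ctrl);W=cloud(d,K,T);print(o["tcp_pos"],o["joint_vel"].round(3),o["contact_force"],o["ft_torque"])
k,n=top_at(W,K,T,[.614,.034],.178,.196,.03);q,n2=top_at(W,K,T,[.533,.070],.172,.196,.03)
print(k,n,q,n2,np.hypot(*(q-k)[:2]));rel(o,[.533,.069,.25],1.156);rel(o,[.533,.069,.148],1.156)
E
```

```text
[0.57549887 0.04708692 0.29997635] [-0.019 -0.012  0.006  0.     0.001  0.033] [-0.00498185 -0.2863913  -0.43336086] [-0.02694706 -0.19879063 -0.01448489]
[0.61326974 0.03547805 0.18639867] 1480 [0.53278214 0.07201878 0.18206927] 196 0.08839387925461037
shift cm [ 0.26 -4.77  5.  ] turn [-0.001  0.001 -0.007]
shift cm [ 0.26 -4.77  5.  ] turn [1.000e-03 2.000e-03 3.135e+00]
shift cm [ 0.27 -4.76 15.2 ] turn [-0.001  0.001 -0.007]
shift cm [ 0.27 -4.76 15.2 ] turn [1.000e-03 2.000e-03 3.135e+00]
```

{"api": "jog_arm", "payload": {
  "moves": [
    [0.2,-2,1,0,0,-0.005],
    [0.3,-4,3,0,0,-0.005],
    [0.3,-4.8,5.5,0,0,-0.005],
    [0.3,-4.8,8,0,0,-0.005],
    [0.3,-4.8,10.5,0,0,-0.005],
    [0.3,-4.8,12.5,0,0,-0.005],
    [0.3,-4.8,14,0,0,-0.005],
    [0.3,-4.8,14.9,0,0,-0.005],
    [0.3,-4.8,15,0,0,-0.005],
    [0.3,-4.8,15,0,0,-0.005]
  ]
}}

```text
t: 2.8
tcp_pos: [0.533, 0.0686, 0.1508]
tcp_rot: [-0.0, 0.838, 0.546, -0.0]
contact_force: [-0.3, 0.4, 0.3]
width: 1.002
```

Run:
```python
from plant import ctrl
from h import *
o,p,d,K,T=look(ctrl);W=cloud(d,K,T);print(o["tcp_pos"],o["joint_vel"].round(3),o["contact_force"],o["ft_torque"])
cv2.imwrite("pics/w2.png",p[:,:,::-1])
rel(o,[.533,.07,.150],1.156)
q,n2=top_at(W,K,T,[.533,.070],.172,.196,.03);print(q,n2)
```

```text
[0.5330328  0.0686126  0.15076394] [ 0.005 -0.014 -0.027  0.001  0.007 -0.006] [-0.32971136  0.36608699  0.34009632] [ 0.01890176 -0.20101447 -0.0333632 ]
shift cm [ 0.13 -0.06  0.08] turn [-0.     0.    -0.002]
shift cm [ 0.13 -0.06  0.08] turn [0.00e+00 1.00e-03 3.14e+00]
[0.53006469 0.07311973 0.1817767 ] 698
```

View pics/w2.png

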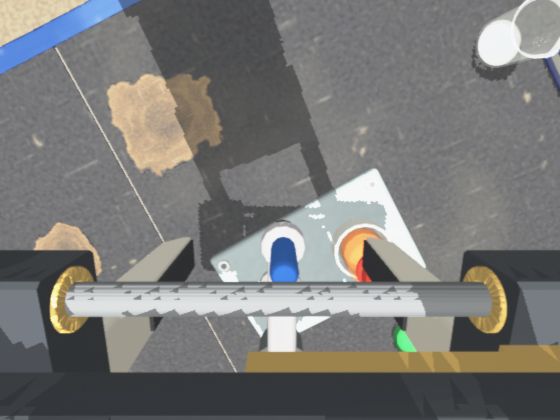

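{"api": "jog_arm", "payload": {
  "moves": [
    [0.1,-0.2,0,0,0,0],
    [0.1,-0.2,0,0,0,0],
    [0.1,-0.2,0,0,0,0],
    [0.1,-0.2,0,0,0,0],
    [0.1,-0.2,0,0,0,0],
    [0.1,-0.2,0,0,0,0],
    [0.1,-0.2,0,0,0,0],
    [0.1,-0.2,0,0,0,0],
    [0.1,-0.2,0,0,0,0],
    [0.1,-0.2,0,0,0,0]
  ],
  "hand": 1,
  "grip_force": 10
}}

```text
t: 3.68
tcp_pos: [0.5316, 0.0708, 0.1506]
tcp_rot: [-0.0, 0.838, 0.546, -0.0]
contact_force: [-0.3, 0.5, 0.4]
width: 0.33
```

Run:
```python
from plant import ctrl
from h import *
o=ctrl.get_obs();print(o)
T=tcpT(o);p0=T[:3,3]
# arc about spindle, clockwise; radius 90 with spindle from post pose & arm angle
for sp in([.6140,.0333],):
    e=p0[:2]-np.array(sp);print(np.hypot(*e),np.arctan2(e[1],e[0]))
    a0=np.arctan2(e[1],e[0])
    for s in np.arange(.1,1.16,.1):
        a=a0-s;r=np.hypot(*e);w=np.r_[np.array(sp)+r*np.array([np.cos(a),np.sin(a)]),p0[2]]
        print(round(s,2),np.round(T[:3,:3].T@(w-p0)*100,2))
```

```text
{'t': 3.6833, 'joint_positions': array([-7.57269301e-02,  2.90405219e-01,  1.66681893e+00, -3.40852555e-05,
        1.18452533e+00, -1.23171362e+00]), 'joint_vel': array([ 0.00182808,  0.0003943 ,  0.00118007,  0.00031996, -0.00035312,
       -0.00109874]), 'joint_efforts': array([ 1.76790763e-03, -4.33721745e+01, -2.62432909e+01,  1.10883106e-02,
        8.07394995e-02,  2.73639344e-04]), 'tcp_pos': array([0.5316469 , 0.07076972, 0.15059157]), 'tcp_rot': array([-3.51561311e-05,  8.37557149e-01,  5.46349719e-01, -7.18486405e-05]), 'contact_force': array([-0.31050252,  0.53450552,  0.38147166]), 'ft_torque': array([ 0.00413288, -0.10519054,  0.05982841]), 'width': 0.3299492823275308}
0.09047658289563434 2.7145979870765853
0.1 [ 0.9   0.06 -0.  ]
0.2 [ 1.8  0.2 -0. ]
0.3 [ 2.67  0.44 -0.  ]
0.4 [ 3.51  0.76 -0.  ]
0.5 [ 4.32  1.16 -0.  ]
0.6 [ 5.09  1.64 -0.  ]
0.7 [ 5.8  2.2 -0. ]
0.8 [ 6.46  2.82 -0.  ]
0.9 [ 7.04  3.51 -0.  ]
1.0 [ 7.56  4.25 -0.  ]
1.1 [ 8.    5.04 -0.  ]
```

{"api": "jog_arm", "payload": {
  "moves": [
    [0,0,0,0,0,0],
    [0,0,0,0,0,0],
    [0,0,0,0,0,0],
    [0,0,0,0,0,0],
    [0,0,0,0,0,0],
    [0,0,0,0,0,0],
    [0,0,0,0,0,0],
    [0,0,0,0,0,0],
    [0,0,0,0,0,0],
    [0,0,0,0,0,0]
  ]
}}

```text
t: 4.52
tcp_pos: [0.5316, 0.0709, 0.1506]
tcp_rot: [-0.0, 0.838, 0.546, 0.0]
contact_force: [-0.1, 1.4, 0.2]
width: 0.147
```

{"api": "jog_arm", "payload": {
  "moves": [
    [0.4,0,0,0,0,0.05],
    [0.9,0.06,0,0,0,0.1],
    [1.35,0.12,0,0,0,0.15],
    [1.8,0.2,0,0,0,0.2],
    [2.24,0.31,0,0,0,0.25],
    [2.67,0.44,0,0,0,0.3],
    [3.09,0.59,0,0,0,0.35],
    [3.51,0.76,0,0,0,0.4],
    [3.92,0.95,0,0,0,0.45],
    [4.32,1.16,0,0,0,0.5]
  ]
}}

```text
t: 5.35
tcp_pos: [0.5591, 0.1062, 0.1506]
tcp_rot: [-0.0, 0.947, 0.321, -0.001]
contact_force: [-1.9, 2.4, 1.7]
width: 0.146
```

{"api": "jog_arm", "payload": {
  "moves": [
    [0.45,0.02,0,0,0,0.05],
    [0.9,0.06,0,0,0,0.1],
    [1.35,0.12,0,0,0,0.15],
    [1.8,0.2,0,0,0,0.2],
    [2.24,0.31,0,0,0,0.25],
    [2.67,0.44,0,0,0,0.3],
    [3.09,0.59,0,0,0,0.35],
    [3.51,0.76,0,0,0,0.4],
    [3.7,0.84,0,0,0,0.42],
    [3.7,0.84,0,0,0,0.42]
  ]
}}

```text
t: 6.18
tcp_pos: [0.5942, 0.123, 0.1507]
tcp_rot: [-0.001, 0.993, 0.118, -0.0]
contact_force: [-1.1, 6.8, 2.1]
width: 0.145
```

Run:
```python
from plant import ctrl
from h import *
o=ctrl.get_obs();print(o["t"],o["tcp_pos"],o["contact_force"],o["ft_torque"],o["width"])
e=o["tcp_pos"][:2]-[.614,.0333];print(np.hypot(*e),np.arctan2(e[1],e[0]))
```

```text
6.1833 [0.59417532 0.12296197 0.15066666] [-1.12965375  6.7994631   2.13861804] [ 0.85720657  0.04222368 -0.02825492] 0.1450870372958666
0.09182748042715523 1.7884000447427486
```

{"api": "jog_arm", "payload": {
  "moves": [
    [0.1,-0.05,0,0,0,0.01],
    [0.2,-0.09,0,0,0,0.02],
    [0.3,-0.09,0,0,0,0.03],
    [0.4,-0.08,0,0,0,0.04],
    [0.5,-0.08,0,0,0,0.05],
    [0.6,-0.07,0,0,0,0.06],
    [0.7,-0.06,0,0,0,0.07],
    [0.8,-0.05,0,0,0,0.08],
    [0.9,-0.04,0,0,0,0.1],
    [0.9,-0.04,0,0,0,0.1]
  ]
}}

```text
t: 7.02
tcp_pos: [0.603, 0.1246, 0.1507]
tcp_rot: [-0.0, 0.998, 0.067, 0.0]
contact_force: [-0.9, 6.0, 0.1]
width: 0.146
```

{"api": "jog_arm", "payload": {
  "moves": [
    [0.02,0,0,0,0,0],
    [0.05,0,0,0,0,0],
    [0.07,0,0,0,0,0],
    [0.1,0,0,0,0,0.01],
    [0.12,0,0,0,0,0.01],
    [0.15,0,0,0,0,0.01],
    [0.17,0,0,0,0,0.01],
    [0.2,0,0,0,0,0.02],
    [0.2,0,0,0,0,0.02],
    [0.2,0,0,0,0,0.02]
  ]
}}

```text
t: 7.85
tcp_pos: [0.6049, 0.1248, 0.1507]
tcp_rot: [-0.0, 0.998, 0.058, 0.0]
contact_force: [-1.2, 4.7, 1.4]
width: 0.153
```

{"api": "jog_arm", "payload": {
  "moves": [
    [0.02,0,0,0,0,0],
    [0.05,0,0,0,0,0],
    [0.07,0,0,0,0,0],
    [0.1,0,0,0,0,0.01],
    [0.12,0,0,0,0,0.01],
    [0.15,0,0,0,0,0.01],
    [0.17,0,0,0,0,0.01],
    [0.2,0,0,0,0,0.02],
    [0.2,0,0,0,0,0.02],
    [0.2,0,0,0,0,0.02]
  ]
}}

```text
t: 8.68
tcp_pos: [0.6055, 0.1249, 0.1506]
tcp_rot: [-0.0, 0.999, 0.048, -0.001]
contact_force: [-4.7, 3.7, 3.8]
width: 0.146
```

Run:
```python
from plant import ctrl
from h import *
o=ctrl.get_obs();print(o["t"],o["tcp_pos"],o["contact_force"],o["ft_torque"],o["width"])
```

```text
8.6833 [0.60554454 0.12491656 0.15061735] [-4.66497712  3.67885753  3.77531209] [0.77106463 0.72568152 0.08139381] 0.1458150769219402
```

{"api": "jog_arm", "payload": {
  "moves": [
    [0.02,0,0,0,0,0],
    [0.04,0,0,0,0,0],
    [0.06,0,0,0,0,0],
    [0.08,0,0,0,0,0],
    [0.1,0,0,0,0,0],
    [0.12,0,0,0,0,0],
    [0.15,0,0,0,0,0],
    [0.15,0,0,0,0,0],
    [0.15,0,0,0,0,0],
    [0.15,0,0,0,0,0]
  ]
}}

```text
t: 9.52
tcp_pos: [0.6057, 0.1249, 0.1505]
tcp_rot: [-0.0, 0.999, 0.048, -0.003]
contact_force: [-9.6, 4.0, 5.2]
width: 0.147
```

{"api": "jog_arm", "payload": {
  "moves": [
    [-0.1,0,0,0,0,0],
    [-0.1,0,0,0,0,0],
    [-0.1,0,0,0,0,0],
    [-0.1,0,0,0,0,0],
    [-0.1,0,0,0,0,0],
    [-0.2,0,-0.2,0,0,0],
    [-0.2,0,-1,0,0,0],
    [-0.2,0,-2.5,0,0,0],
    [-0.2,0,-4.5,0,0,0],
    [-0.2,0,-6.5,0,0,0]
  ],
  "hand": -1
}}

```text
t: 10.35
tcp_pos: [0.6061, 0.1244, 0.2167]
tcp_rot: [0.0, 0.999, 0.048, -0.0]
contact_force: [0.5, 0.6, 0.7]
width: 0.815
```

Run:
```python
from plant import ctrl
from h import *
o=ctrl.get_obs();print(o["t"],o["tcp_pos"],o["contact_force"],o["width"],o["joint_positions"])
o["tcp_pos"]=o["tcp_pos"];rel(o,[.6135,.0345,.30],o["joint_positions"][0]+2.0)
```

```text
10.35 [0.60607675 0.12444506 0.21666737] [0.46609763 0.56016736 0.73518191] 0.8146978990013184 [ 2.25356570e-02  3.83805996e-01  1.36263322e+00 -1.21017502e-04
  1.39572064e+00 -7.34241877e-02]
shift cm [-0.13  9.02 -8.33] turn [-1.000e-03  0.000e+00 -1.927e+00]
shift cm [-0.13  9.02 -8.33] turn [0.    0.    1.215]
```

{"api": "jog_arm", "payload": {
  "moves": [
    [0,0.5,-2,0,0,-0.06],
    [0,1.5,-4,0,0,-0.18],
    [0,3,-6,0,0,-0.3],
    [0,4.5,-7.5,0,0,-0.42],
    [-0.1,6,-8.3,0,0,-0.54],
    [-0.1,7.5,-8.3,0,0,-0.66],
    [-0.1,8.6,-8.3,0,0,-0.78],
    [-0.1,9,-8.3,0,0,-0.9],
    [-0.1,9,-8.3,0,0,-1.02],
    [-0.1,9,-8.3,0,0,-1.14]
  ]
}}

```text
t: 11.18
tcp_pos: [0.614, 0.0342, 0.2995]
tcp_rot: [0.0, 0.814, 0.581, 0.0]
contact_force: [0.0, 0.1, 0.6]
width: 0.998
```

{"api": "jog_arm", "payload": {
  "moves": [
    [0,0,0,0,0,-0.12],
    [0,0,0,0,0,-0.24],
    [0,0,0,0,0,-0.36],
    [0,0,0,0,0,-0.48],
    [0,0,0,0,0,-0.6],
    [0,0,0,0,0,-0.72],
    [0,0,0,0,0,-0.84],
    [0,0,0,0,0,-0.94],
    [0,0,0,0,0,-0.96],
    [0,0,0,0,0,-0.96]
  ]
}}

```text
t: 12.02
tcp_pos: [0.614, 0.0348, 0.2993]
tcp_rot: [0.0, 0.456, 0.89, 0.0]
contact_force: [0.6, -0.3, 0.3]
width: 1.002
```

Run:
```python
from plant import ctrl
from h import *
ctrl.grab_frame("wrist")
o,p,d,K,T=look(ctrl);W=cloud(d,K,T);print(o["t"],o["tcp_pos"],o["joint_positions"],o["ft_torque"])
cv2.imwrite("pics/w3.png",p[:,:,::-1])
k,n=top_at(W,K,T,[.614,.034],.178,.196,.028);q,n2=top_at(W,K,T,[.605,.124],.172,.196,.03)
print(k,n,q,n2,np.hypot(*(q-k)[:2]))
tp,td=ctrl.grab_frame("top");cv2.imwrite("pics/t2.png",cv2.resize(tp[160:250,180:300,::-1],None,fx=5,fy=5,interpolation=cv2.INTER_CUBIC))
```

```text
12.0667 [0.61394154 0.03483155 0.29914171] [-1.24488016e-01  3.40852049e-01  1.22796618e+00 -1.87706525e-05
  1.57222215e+00 -2.31777486e+00] [ 0.13738823 -0.10847136 -0.00975925]
[0.61429157 0.03423088 0.18653756] 1591 [0.60506301 0.12124873 0.18155705] 157 0.08750584534314441
```

View pics/w3.png

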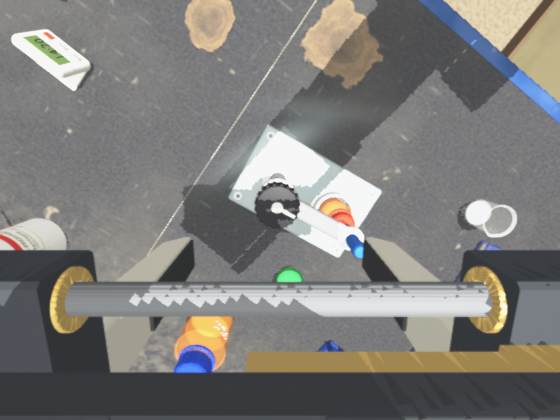

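{"api": "jog_arm", "payload": {
  "moves": [
    [0,0,1,0,0,0],
    [0,0,3,0,0,0],
    [0,0,5.5,0,0,0],
    [0,0,8,0,0,0],
    [0,0,10.5,0,0,0],
    [0,0,12.5,0,0,0],
    [0,0,13.7,0,0,0],
    [0,0,14.3,0,0,0],
    [0,0,14.3,0,0,0],
    [0,0,14.3,0,0,0]
  ]
}}

```text
t: 13.0
tcp_pos: [0.614, 0.0348, 0.1557]
tcp_rot: [-0.0, 0.456, 0.89, -0.0]
contact_force: [-0.8, -0.4, 0.3]
width: 0.998
```

Run:
```python
from plant import ctrl
from h import *
o,p,d,K,T=look(ctrl);o=ctrl.get_obs();W=cloud(d,K,T);print(o["t"],o["tcp_pos"],o["contact_force"],o["ft_torque"])
k,n=top_at(W,K,T,[.614,.034],.178,.196,.028);print(k,n);rel(o,[.614,.0345,.156],2.19)
```

```text
13.05 [0.61446105 0.03475107 0.15645292] [0.42330602 0.65715341 0.66988026] [ 0.0710365  -0.11306045 -0.03984265]
[0.61318187 0.03337782 0.18638683] 3570
shift cm [ 0.01 -0.05  0.05] turn [0.001 0.001 0.006]
shift cm [ 0.01 -0.05  0.05] turn [-2.000e-03  2.000e-03 -3.136e+00]
```

Centred to about 1 mm; close on the knob.

{"api": "jog_arm", "payload": {
  "moves": [
    [0,0,0,0,0,0],
    [0,0,0,0,0,0],
    [0,0,0,0,0,0],
    [0,0,0,0,0,0],
    [0,0,0,0,0,0],
    [0,0,0,0,0,0],
    [0,0,0,0,0,0],
    [0,0,0,0,0,0],
    [0,0,0,0,0,0],
    [0,0,0,0,0,0]
  ],
  "hand": 1,
  "grip_force": 30
}}

```text
t: 13.88
tcp_pos: [0.6144, 0.0342, 0.1558]
tcp_rot: [0.001, 0.455, 0.89, -0.0]
contact_force: [1.7, -3.6, -0.5]
width: 0.426
```

```bash
cat > s.py <<'E'
from plant import ctrl
from h import *
o=ctrl.get_obs();j=o["joint_positions"]
print("t",round(o["t"],2),"p",(o["tcp_pos"]*1000).round(1),"F",o["contact_force"].round(1),"M",o["ft_torque"].round(3),"eff6",o["joint_efforts"][5].round(3),"w",round(o["width"],3),"yaw",(j[0]-j[5]).round(3),"q6",j[5].round(2))
E
python3 s.py;python3 s.py
```

```text
t 13.88 p [614.4  34.2 155.8] F [ 1.7 -3.6 -0.5] M [-0.174 -0.27  -0.017] eff6 0.005 w 0.426 yaw 2.196 q6 -2.32
t 13.88 p [614.4  34.2 155.8] F [ 1.7 -3.6 -0.5] M [-0.174 -0.27  -0.017] eff6 0.005 w 0.426 yaw 2.196 q6 -2.32
```

{"api": "jog_arm", "payload": {
  "moves": [
    [0,0,0.03,0,0,0.05],
    [0,0,0.06,0,0,0.1],
    [0,0,0.09,0,0,0.15],
    [0,0,0.12,0,0,0.2],
    [0,0,0.15,0,0,0.25],
    [0,0,0.18,0,0,0.3],
    [0,0,0.21,0,0,0.35],
    [0,0,0.24,0,0,0.4],
    [0,0,0.27,0,0,0.45],
    [0,0,0.3,0,0,0.5]
  ]
}}

```text
t: 14.72
tcp_pos: [0.6143, 0.0346, 0.1527]
tcp_rot: [0.0, 0.662, 0.749, 0.0]
contact_force: [2.1, -1.3, -0.3]
width: 0.42
```

```bash
python3 s.py
```

```text
t 14.72 p [614.3  34.6 152.7] F [ 2.1 -1.3 -0.3] M [-0.049 -0.311  0.158] eff6 -0.645 w 0.42 yaw 1.694 q6 -1.82
```

{"api": "jog_arm", "payload": {
  "moves": [
    [0,0,0.03,0,0,0.05],
    [0,0,0.06,0,0,0.1],
    [0,0,0.09,0,0,0.15],
    [0,0,0.12,0,0,0.2],
    [0,0,0.15,0,0,0.25],
    [0,0,0.18,0,0,0.3],
    [0,0,0.21,0,0,0.35],
    [0,0,0.24,0,0,0.4],
    [0,0,0.27,0,0,0.45],
    [0,0,0.3,0,0,0.5]
  ]
}}

```text
t: 15.55
tcp_pos: [0.6144, 0.0348, 0.1498]
tcp_rot: [0.0, 0.827, 0.562, 0.0]
contact_force: [1.5, -1.5, 0.3]
width: 0.422
```

```bash
python3 s.py
```

```text
t 15.55 p [614.4  34.8 149.8] F [ 1.5 -1.5  0.3] M [ 0.085 -0.418  0.166] eff6 -0.643 w 0.422 yaw 1.194 q6 -1.32
```

{"api": "jog_arm", "payload": {
  "moves": [
    [0,0,0.03,0,0,0.05],
    [0,0,0.06,0,0,0.1],
    [0,0,0.09,0,0,0.15],
    [0,0,0.12,0,0,0.2],
    [0,0,0.15,0,0,0.25],
    [0,0,0.18,0,0,0.3],
    [0,0,0.21,0,0,0.35],
    [0,0,0.24,0,0,0.4],
    [0,0,0.27,0,0,0.45],
    [0,0,0.3,0,0,0.5]
  ]
}}

```text
t: 16.38
tcp_pos: [0.6146, 0.0351, 0.1468]
tcp_rot: [0.0, 0.94, 0.34, 0.001]
contact_force: [2.8, 1.2, -0.8]
width: 0.425
```

```bash
python3 s.py
```

```text
t 16.38 p [614.6  35.1 146.8] F [ 2.8  1.2 -0.8] M [ 0.075 -0.533  0.18 ] eff6 -0.64 w 0.425 yaw 0.694 q6 -0.82
```

{"api": "jog_arm", "payload": {
  "moves": [
    [0,0,0.012,0,0,0.02],
    [0,0,0.024,0,0,0.04],
    [0,0,0.036,0,0,0.06],
    [0,0,0.048,0,0,0.08],
    [0,0,0.06,0,0,0.1],
    [0,0,0.072,0,0,0.12],
    [0,0,0.084,0,0,0.14],
    [0,0,0.096,0,0,0.16],
    [0,0,0.108,0,0,0.18],
    [0,0,0.12,0,0,0.2]
  ]
}}

```text
t: 17.22
tcp_pos: [0.6145, 0.0351, 0.1457]
tcp_rot: [0.0, 0.97, 0.245, 0.001]
contact_force: [4.9, 1.2, -1.7]
width: 0.426
```

```bash
python3 s.py
```

```text
t 17.22 p [614.5  35.1 145.7] F [ 4.9  1.2 -1.7] M [ 0.422 -1.164  0.131] eff6 -0.159 w 0.426 yaw 0.494 q6 -0.62
```

{"api": "jog_arm", "payload": {
  "moves": [
    [0,0,0.012,0,0,0.02],
    [0,0,0.024,0,0,0.04],
    [0,0,0.036,0,0,0.06],
    [0,0,0.048,0,0,0.08],
    [0,0,0.06,0,0,0.1],
    [0,0,0.072,0,0,0.12],
    [0,0,0.084,0,0,0.14],
    [0,0,0.096,0,0,0.16],
    [0,0,0.108,0,0,0.18],
    [0,0,0.12,0,0,0.2]
  ]
}}

```text
t: 18.05
tcp_pos: [0.6147, 0.0351, 0.1445]
tcp_rot: [-0.0, 0.989, 0.147, 0.001]
contact_force: [4.7, 2.8, -0.6]
width: 0.423
```

```bash
python3 s.py
```

```text
t 18.05 p [614.7  35.1 144.5] F [ 4.7  2.8 -0.6] M [ 0.394 -1.249  0.12 ] eff6 -0.159 w 0.423 yaw 0.294 q6 -0.42
```

{"api": "jog_arm", "payload": {
  "moves": [
    [0.01,0,0.012,0,0,0.02],
    [0.02,0,0.024,0,0,0.04],
    [0.03,0,0.036,0,0,0.06],
    [0.04,0,0.048,0,0,0.08],
    [0.05,0,0.06,0,0,0.1],
    [0.06,0,0.072,0,0,0.12],
    [0.07,0,0.084,0,0,0.14],
    [0.08,0,0.096,0,0,0.16],
    [0.09,0,0.108,0,0,0.18],
    [0.1,0,0.12,0,0,0.2]
  ]
}}

```text
t: 18.88
tcp_pos: [0.6149, 0.0351, 0.1431]
tcp_rot: [0.0, 0.999, 0.047, 0.0]
contact_force: [3.5, 1.8, 0.4]
width: 0.424
```

```bash
python3 s.py
python3 - <<'E'
from plant import ctrl
from h import *
o,p,d,K,T=look(ctrl);W=cloud(d,K,T);cv2.imwrite("pics/w4.png",p[:,:,::-1]);np.savez("w4.npz",W=W)
ax=np.array([np.cos(1.67),np.sin(1.67)]);e=W[...,:2]-[.614,.0345];a=e@ax;l=e@[-ax[1],ax[0]]
m=(a>.03)&(a<.075)&(abs(l)<.007)&(W[...,2]>.11);print(m.sum(),np.percentile(W[m][:,2],[10,50,90]) if m.any() else "")
m=(np.hypot(a-.09,l)<.012)&(W[...,2]>.15);print("post top",m.sum(),np.percentile(W[m][:,2],[10,50,90]) if m.any() else "")
E
python3 s.py
```

```text
t 18.88 p [614.9  35.1 143.1] F [3.5 1.8 0.4] M [ 0.256 -1.221  0.169] eff6 -0.165 w 0.424 yaw 0.094 q6 -0.22
10310 [0.1319744  0.30880739 0.30880739]
post top 1033 [0.16435552 0.16945863 0.17063298]
t 18.93 p [614.9  35.1 143.1] F [4.1 2.  0.1] M [ 0.285 -1.267  0.116] eff6 0.008 w 0.422 yaw 0.093 q6 -0.22
```

{"api": "jog_arm", "payload": {
  "moves": [
    [0.01,0,0.009,0,0,0.015],
    [0.02,0,0.018,0,0,0.03],
    [0.03,0,0.027,0,0,0.045],
    [0.04,0,0.036,0,0,0.06],
    [0.05,0,0.045,0,0,0.075],
    [0.06,0,0.054,0,0,0.09],
    [0.07,0,0.063,0,0,0.105],
    [0.08,0,0.072,0,0,0.12],
    [0.09,0,0.081,0,0,0.135],
    [0.1,0,0.09,0,0,0.15]
  ]
}}

```text
t: 19.77
tcp_pos: [0.6153, 0.0352, 0.142]
tcp_rot: [0.0, 1.0, -0.028, -0.001]
contact_force: [0.3, -0.0, 0.0]
width: 0.425
```

```bash
python3 s.py
```

```text
t 19.77 p [615.3  35.2 142. ] F [ 0.3 -0.   0. ] M [ 0.092 -0.593  0.166] eff6 -0.092 w 0.425 yaw -0.056 q6 -0.07
```

{"api": "jog_arm", "payload": {
  "moves": [
    [0,0,0.009,0,0,0.015],
    [0,0,0.018,0,0,0.03],
    [0,0,0.027,0,0,0.045],
    [0,0,0.036,0,0,0.06],
    [0,0,0.045,0,0,0.075],
    [0,0,0.054,0,0,0.09],
    [0,0,0.063,0,0,0.105],
    [0,0,0.072,0,0,0.12],
    [0,0,0.081,0,0,0.135],
    [0,0,0.09,0,0,0.15]
  ]
}}

```text
t: 20.6
tcp_pos: [0.6156, 0.0352, 0.1411]
tcp_rot: [0.0, 0.995, -0.103, -0.0]
contact_force: [-1.9, 0.9, 1.4]
width: 0.425
```

```bash
python3 s.py
```

```text
t 20.6 p [615.6  35.2 141.1] F [-1.9  0.9  1.4] M [-0.002 -0.165  0.152] eff6 -0.092 w 0.425 yaw -0.206 q6 0.08
```

{"api": "jog_arm", "payload": {
  "moves": [
    [0,0,0.009,0,0,0.015],
    [0,0,0.018,0,0,0.03],
    [0,0,0.027,0,0,0.045],
    [0,0,0.036,0,0,0.06],
    [0,0,0.045,0,0,0.075],
    [0,0,0.054,0,0,0.09],
    [0,0,0.063,0,0,0.105],
    [0,0,0.072,0,0,0.12],
    [0,0,0.081,0,0,0.135],
    [0,0,0.09,0,0,0.15]
  ]
}}

```text
t: 21.43
tcp_pos: [0.6157, 0.0351, 0.1403]
tcp_rot: [0.0, 0.984, -0.177, -0.0]
contact_force: [-1.7, -0.2, 0.3]
width: 0.429
```

```bash
python3 s.py
```

```text
t 21.43 p [615.7  35.1 140.3] F [-1.7 -0.2  0.3] M [-0.139  0.165  0.137] eff6 -0.091 w 0.429 yaw -0.356 q6 0.23
```

{"api": "jog_arm", "payload": {
  "moves": [
    [0,0,0.009,0,0,0.015],
    [0,0,0.018,0,0,0.03],
    [0,0,0.027,0,0,0.045],
    [0,0,0.036,0,0,0.06],
    [0,0,0.045,0,0,0.075],
    [0,0,0.054,0,0,0.09],
    [0,0,0.063,0,0,0.105],
    [0,0,0.072,0,0,0.12],
    [0,0,0.081,0,0,0.135],
    [0,0,0.09,0,0,0.15]
  ]
}}

```text
t: 22.27
tcp_pos: [0.6159, 0.0351, 0.1394]
tcp_rot: [0.0, 0.968, -0.25, 0.0]
contact_force: [-2.0, -1.2, -0.5]
width: 0.422
```

```bash
python3 s.py
```

```text
t 22.27 p [615.9  35.1 139.4] F [-2.  -1.2 -0.5] M [-0.23   0.174  0.144] eff6 -0.09 w 0.422 yaw -0.506 q6 0.38
```

{"api": "jog_arm", "payload": {
  "moves": [
    [0,0,0.009,0,0,0.015],
    [0,0,0.018,0,0,0.03],
    [0,0,0.027,0,0,0.045],
    [-0.01,0,0.036,0,0,0.06],
    [-0.01,0,0.045,0,0,0.075],
    [-0.01,0,0.054,0,0,0.09],
    [-0.02,0,0.063,0,0,0.105],
    [-0.02,0,0.072,0,0,0.12],
    [-0.03,0,0.081,0,0,0.135],
    [-0.03,0,0.09,0,0,0.15]
  ]
}}

```text
t: 23.1
tcp_pos: [0.6159, 0.0352, 0.1387]
tcp_rot: [0.0, 0.947, -0.322, 0.0]
contact_force: [-1.9, -3.1, 0.3]
width: 0.426
```

```bash
python3 s.py
```

```text
t 23.1 p [615.9  35.2 138.7] F [-1.9 -3.1  0.3] M [-0.493  0.03   0.203] eff6 -0.086 w 0.426 yaw -0.656 q6 0.53
```

{"api": "jog_arm", "payload": {
  "moves": [
    [0,0,0.005,0,0,0.008],
    [0,0.01,0.01,0,0,0.016],
    [0,0.02,0.015,0,0,0.024],
    [0,0.02,0.02,0,0,0.032],
    [0,0.03,0.024,0,0,0.04],
    [0,0.03,0.03,0,0,0.048],
    [0,0.04,0.034,0,0,0.056],
    [0,0.04,0.038,0,0,0.064],
    [0,0.04,0.043,0,0,0.072],
    [0,0.04,0.048,0,0,0.08]
  ]
}}

```text
t: 23.93
tcp_pos: [0.6157, 0.0351, 0.1382]
tcp_rot: [-0.0, 0.933, -0.359, 0.0]
contact_force: [0.7, -1.2, -0.3]
width: 0.425
```

```bash
python3 s.py
```

```text
t 23.93 p [615.7  35.1 138.2] F [ 0.7 -1.2 -0.3] M [-0.445 -0.521  0.135] eff6 0.041 w 0.425 yaw -0.735 q6 0.61
```

{"api": "jog_arm", "payload": {
  "moves": [
    [0,0,0.005,0,0,0.008],
    [0,0,0.01,0,0,0.016],
    [0,0,0.015,0,0,0.024],
    [0,0,0.02,0,0,0.032],
    [0,0,0.024,0,0,0.04],
    [0,0,0.03,0,0,0.048],
    [0,0,0.034,0,0,0.056],
    [0,0,0.038,0,0,0.064],
    [0,0,0.043,0,0,0.072],
    [0,0,0.048,0,0,0.08]
  ]
}}

```text
t: 24.77
tcp_pos: [0.6156, 0.035, 0.1377]
tcp_rot: [-0.0, 0.918, -0.396, 0.0]
contact_force: [3.9, -1.2, -0.1]
width: 0.425
```

```bash
python3 s.py
```

```text
t 24.77 p [615.6  35.  137.7] F [ 3.9 -1.2 -0.1] M [-0.468 -0.858  0.192] eff6 0.057 w 0.425 yaw -0.815 q6 0.69
```

{"api": "jog_arm", "payload": {
  "moves": [
    [0,0,0.005,0,0,0.008],
    [0,0,0.01,0,0,0.016],
    [0,0,0.015,0,0,0.024],
    [0,0,0.02,0,0,0.032],
    [0,0,0.024,0,0,0.04],
    [0,0,0.03,0,0,0.048],
    [0,0,0.034,0,0,0.056],
    [0,0,0.038,0,0,0.064],
    [0,0,0.043,0,0,0.072],
    [0,0,0.048,0,0,0.08]
  ]
}}

```text
t: 25.6
tcp_pos: [0.6156, 0.0349, 0.1372]
tcp_rot: [-0.0, 0.902, -0.433, 0.0]
contact_force: [4.4, -2.0, 0.9]
width: 0.426
```

```bash
python3 s.py
```

```text
t 25.6 p [615.6  34.9 137.2] F [ 4.4 -2.   0.9] M [-0.659 -1.048  0.228] eff6 0.073 w 0.426 yaw -0.895 q6 0.77
```

{"api": "jog_arm", "payload": {
  "moves": [
    [0,0,0.005,0,0,0.008],
    [0,0,0.01,0,0,0.016],
    [0,0,0.015,0,0,0.024],
    [0,0,0.02,0,0,0.032],
    [0,0,0.024,0,0,0.04],
    [0,0,0.024,0,0,0.04],
    [0,0,0.024,0,0,0.04],
    [0,0,0.024,0,0,0.04],
    [0,0,0.024,0,0,0.04],
    [0,0,0.024,0,0,0.04]
  ]
}}

```text
t: 26.43
tcp_pos: [0.6156, 0.035, 0.137]
tcp_rot: [-0.0, 0.893, -0.45, 0.0]
contact_force: [4.2, -2.2, -0.7]
width: 0.425
```

```bash
python3 s.py
python3 - <<'E'
from plant import ctrl
import numpy as np
r=[]
for i in range(12): ctrl.grab_frame("top");r.append(ctrl.get_obs())
print(np.mean([o["ft_torque"][2] for o in r]),np.std([o["ft_torque"][2] for o in r]),np.mean([o["contact_force"] for o in r],0),np.mean([o["joint_efforts"][5] for o in r]))
E
```

```text
t 26.43 p [615.6  35.  137. ] F [ 4.2 -2.2 -0.7] M [-0.622 -0.995  0.116] eff6 0.139 w 0.425 yaw -0.935 q6 0.81
0.13410984560875933 0.025562726196220163 [ 5.03580313 -1.98354901 -0.24130193] 0.13909736648201942
```

{"api": "jog_arm", "payload": {
  "moves": [
    [0,0,0.001,0,0,0.002],
    [0,0,0.002,0,0,0.004],
    [0,0,0.004,0,0,0.006],
    [0,0,0.005,0,0,0.008],
    [0,0,0.006,0,0,0.01],
    [0,0,0.007,0,0,0.012],
    [0,0,0.008,0,0,0.014],
    [0,0,0.01,0,0,0.016],
    [0,0,0.011,0,0,0.018],
    [0,0,0.012,0,0,0.02]
  ]
}}

```text
t: 27.87
tcp_pos: [0.6156, 0.0349, 0.1368]
tcp_rot: [-0.0, 0.888, -0.459, 0.0]
contact_force: [5.5, -2.0, -0.3]
width: 0.423
```

```bash
python3 s.py
```

```text
t 27.87 p [615.6  34.9 136.8] F [ 5.5 -2.  -0.3] M [-0.615 -1.     0.175] eff6 0.181 w 0.423 yaw -0.955 q6 0.83
```

{"api": "jog_arm", "payload": {
  "moves": [
    [0,0,-0.005,0,0,-0.008],
    [0,0,-0.01,0,0,-0.016],
    [0,0,-0.015,0,0,-0.024],
    [0,0,-0.02,0,0,-0.032],
    [0,0,-0.024,0,0,-0.04],
    [0,0,-0.03,0,0,-0.048],
    [0,0,-0.034,0,0,-0.056],
    [0,0,-0.038,0,0,-0.064],
    [0,0,-0.043,0,0,-0.072],
    [0,0,-0.048,0,0,-0.08]
  ]
}}

```text
t: 28.7
tcp_pos: [0.6155, 0.035, 0.1373]
tcp_rot: [-0.0, 0.906, -0.424, 0.0]
contact_force: [4.9, -1.0, 0.6]
width: 0.424
```

```bash
python3 s.py
```

```text
t 28.7 p [615.5  35.  137.3] F [ 4.9 -1.   0.6] M [-0.608 -1.083 -0.146] eff6 -0.016 w 0.424 yaw -0.875 q6 0.75
```

{"api": "jog_arm", "payload": {
  "moves": [
    [0,0,0.005,0,0,0.008],
    [0,0,0.01,0,0,0.016],
    [0,0,0.015,0,0,0.024],
    [0,0,0.02,0,0,0.032],
    [0,0,0.024,0,0,0.04],
    [0,0,0.03,0,0,0.048],
    [0,0,0.034,0,0,0.056],
    [0,0,0.038,0,0,0.064],
    [0,0,0.043,0,0,0.072],
    [0,0,0.048,0,0,0.08]
  ]
}}

```text
t: 29.53
tcp_pos: [0.6156, 0.0349, 0.1369]
tcp_rot: [-0.0, 0.888, -0.459, 0.0]
contact_force: [4.6, -2.3, -0.3]
width: 0.424
```

```bash
python3 s.py
```

```text
t 29.53 p [615.6  34.9 136.9] F [ 4.6 -2.3 -0.3] M [-0.625 -0.954  0.255] eff6 0.085 w 0.424 yaw -0.955 q6 0.83
```

{"api": "jog_arm", "payload": {
  "moves": [
    [0.01,0,-0.024,0,0,-0.04],
    [0.02,-0.01,-0.048,0,0,-0.08],
    [0.03,-0.02,-0.072,0,0,-0.12],
    [0.04,-0.03,-0.096,0,0,-0.16],
    [0.05,-0.03,-0.12,0,0,-0.2],
    [0.06,-0.04,-0.144,0,0,-0.24],
    [0.07,-0.04,-0.168,0,0,-0.28],
    [0.08,-0.05,-0.192,0,0,-0.32],
    [0.09,-0.05,-0.216,0,0,-0.36],
    [0.1,-0.05,-0.24,0,0,-0.4]
  ]
}}

```text
t: 30.37
tcp_pos: [0.6156, 0.0351, 0.139]
tcp_rot: [-0.0, 0.962, -0.273, -0.001]
contact_force: [1.5, 0.6, -0.2]
width: 0.428
```

```bash
python3 s.py
```

```text
t 30.37 p [615.6  35.1 139. ] F [ 1.5  0.6 -0.2] M [-0.343 -0.787 -0.152] eff6 0.445 w 0.428 yaw -0.553 q6 0.43
```

{"api": "jog_arm", "payload": {
  "moves": [
    [0,0,0.005,0,0,0.008],
    [0,0,0.01,0,0,0.016],
    [0,0,0.015,0,0,0.024],
    [0,0,0.02,0,0,0.032],
    [0,0,0.024,0,0,0.04],
    [0,0,0.03,0,0,0.048],
    [0,0,0.034,0,0,0.056],
    [0,0,0.038,0,0,0.064],
    [0,0,0.043,0,0,0.072],
    [0,0,0.048,0,0,0.08]
  ]
}}

```text
t: 31.2
tcp_pos: [0.6158, 0.0348, 0.1385]
tcp_rot: [-0.0, 0.95, -0.312, -0.001]
contact_force: [-0.8, 2.2, 0.3]
width: 0.426
```

```bash
python3 s.py
```

```text
t 31.2 p [615.8  34.8 138.5] F [-0.8  2.2  0.3] M [ 0.252 -0.069  0.172] eff6 0.018 w 0.426 yaw -0.635 q6 0.51
```

{"api": "jog_arm", "payload": {
  "moves": [
    [0,0,0.005,0,0,0.008],
    [0,0,0.01,0,0,0.016],
    [0,0,0.015,0,0,0.024],
    [0,0,0.02,0,0,0.032],
    [0,0,0.024,0,0,0.04],
    [0,0,0.03,0,0,0.048],
    [0,0,0.034,0,0,0.056],
    [0,0,0.038,0,0,0.064],
    [0,0,0.043,0,0,0.072],
    [0,0,0.048,0,0,0.08]
  ]
}}

```text
t: 32.03
tcp_pos: [0.616, 0.0347, 0.138]
tcp_rot: [0.0, 0.937, -0.35, -0.0]
contact_force: [-3.2, 3.3, -0.5]
width: 0.421
```

```bash
python3 s.py
```

```text
t 32.03 p [616.   34.7 138. ] F [-3.2  3.3 -0.5] M [0.515 0.408 0.11 ] eff6 0.026 w 0.421 yaw -0.715 q6 0.59
```

{"api": "jog_arm", "payload": {
  "moves": [
    [0,0,0.005,0,0,0.008],
    [0,0,0.01,0,0,0.016],
    [0,0,0.015,0,0,0.024],
    [0,0,0.02,0,0,0.032],
    [0,0,0.024,0,0,0.04],
    [0,0,0.03,0,0,0.048],
    [0,0,0.034,0,0,0.056],
    [0,0,0.038,0,0,0.064],
    [0,0,0.043,0,0,0.072],
    [0,0,0.048,0,0,0.08]
  ]
}}

```text
t: 32.87
tcp_pos: [0.6161, 0.0346, 0.1376]
tcp_rot: [0.0, 0.922, -0.387, -0.0]
contact_force: [-2.5, 3.7, 2.1]
width: 0.424
```

```bash
python3 s.py
```

```text
t 32.87 p [616.1  34.6 137.6] F [-2.5  3.7  2.1] M [0.575 0.437 0.206] eff6 0.041 w 0.424 yaw -0.795 q6 0.67
```

{"api": "jog_arm", "payload": {
  "moves": [
    [0,0,0.005,0,0,0.008],
    [-0.01,0,0.01,0,0,0.016],
    [-0.02,0,0.015,0,0,0.024],
    [-0.03,0,0.02,0,0,0.032],
    [-0.04,0,0.024,0,0,0.04],
    [-0.05,0,0.03,0,0,0.048],
    [-0.06,0,0.034,0,0,0.056],
    [-0.07,0,0.038,0,0,0.064],
    [-0.08,0,0.043,0,0,0.072],
    [-0.08,0,0.048,0,0,0.08]
  ]
}}

```text
t: 33.7
tcp_pos: [0.616, 0.0348, 0.1373]
tcp_rot: [0.0, 0.906, -0.424, 0.0]
contact_force: [-1.1, 0.9, 0.5]
width: 0.423
```

```bash
python3 s.py
```

```text
t 33.7 p [616.   34.8 137.3] F [-1.1  0.9  0.5] M [0.184 0.279 0.16 ] eff6 0.065 w 0.423 yaw -0.875 q6 0.75
```

{"api": "jog_arm", "payload": {
  "moves": [
    [0,0,0.005,0,0,0.008],
    [0,0,0.01,0,0,0.016],
    [0,0,0.015,0,0,0.024],
    [0,0,0.02,0,0,0.032],
    [0,0,0.024,0,0,0.04],
    [0,0,0.03,0,0,0.048],
    [0,0,0.034,0,0,0.056],
    [0,0,0.038,0,0,0.064],
    [0,0,0.043,0,0,0.072],
    [0,0,0.048,0,0,0.08]
  ]
}}

```text
t: 34.53
tcp_pos: [0.616, 0.0349, 0.1368]
tcp_rot: [0.0, 0.888, -0.459, 0.0]
contact_force: [-1.0, -0.4, -0.0]
width: 0.424
```

```bash
python3 s.py
```

```text
t 34.53 p [616.   34.9 136.8] F [-1.  -0.4 -0. ] M [-0.285 -0.031  0.229] eff6 0.081 w 0.424 yaw -0.955 q6 0.83
```

{"api": "jog_arm", "payload": {
  "moves": [
    [0,0,0.003,0,0,0.005],
    [0,0,0.006,0,0,0.01],
    [0,0,0.009,0,0,0.015],
    [0,0,0.012,0,0,0.02],
    [0,0,0.012,0,0,0.02],
    [0,0,0.012,0,0,0.02],
    [0,0,0.012,0,0,0.02],
    [0,0,0.012,0,0,0.02],
    [0,0,0.012,0,0,0.02],
    [0,0,0.012,0,0,0.02]
  ]
}}

```text
t: 35.37
tcp_pos: [0.6159, 0.035, 0.1367]
tcp_rot: [0.0, 0.884, -0.468, 0.0]
contact_force: [0.6, -1.4, 0.8]
width: 0.426
```

```bash
python3 s.py
```

```text
t 35.37 p [615.9  35.  136.7] F [ 0.6 -1.4  0.8] M [-0.574 -0.207  0.133] eff6 0.162 w 0.426 yaw -0.974 q6 0.85
```

{"api": "jog_arm", "payload": {
  "moves": [
    [0,0,0,0,0,0],
    [0,0,0,0,0,0],
    [0,0,0,0,0,0],
    [0,0,0,0,0,0],
    [0,0,0,0,0,0],
    [0,0,0,0,0,0],
    [0,0,0,0,0,0],
    [0,0,0,0,0,0],
    [0,0,0,0,0,0],
    [0,0,0,0,0,0]
  ],
  "hand": -1
}}

```text
t: 36.2
tcp_pos: [0.6158, 0.0351, 0.1366]
tcp_rot: [0.0, 0.884, -0.468, -0.0]
contact_force: [0.8, 0.1, 0.1]
width: 1.0
```

{"api": "jog_arm", "payload": {
  "moves": [
    [0,0,-0.3,0,0,0],
    [0,0,-1,0,0,0],
    [0,0,-2,0,0,0],
    [0,0,-4,0,0,0],
    [0,0,-6,0,0,0],
    [0,0,-8,0,0,0],
    [0,0,-10,0,0,0],
    [0,0,-12,0,0,0],
    [0,0,-13,0,0,0],
    [0,0,-13,0,0,0]
  ]
}}

```text
t: 37.03
tcp_pos: [0.6172, 0.035, 0.2705]
tcp_rot: [-0.001, 0.884, -0.468, 0.003]
contact_force: [0.7, 0.2, -0.6]
width: 0.998
```

```bash
python3 s.py
python3 - <<'E'
from plant import ctrl
from h import *
ctrl.grab_frame("wrist")
o,p,d,K,T=look(ctrl);W=cloud(d,K,T);cv2.imwrite("pics/w5.png",p[:,:,::-1])
k,n=top_at(W,K,T,[.614,.034],.158,.176,.028);q,n2=top_at(W,K,T,[.605,.124],.152,.176,.03);print(k,n,q,n2)
E
```

```text
t 37.03 p [617.2  35.  270.5] F [ 0.7  0.2 -0.6] M [-0.016  0.042  0.021] eff6 -0.001 w 0.998 yaw -0.974 q6 0.85
[0.61598217 0.03611113 0.16736501] 1732 [0.60698129 0.1235861  0.16290757] 244
```

View pics/w5.png

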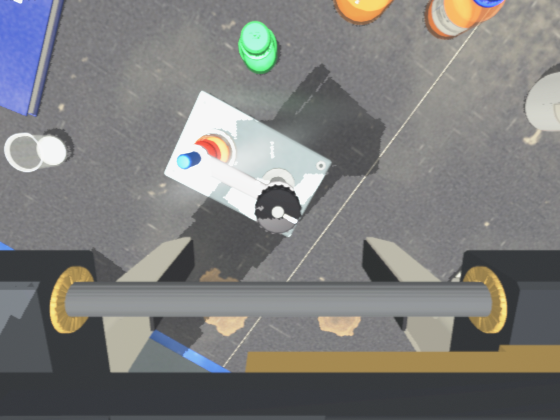

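```bash
python3 -c "
from plant import ctrl
print(ctrl.close_job())"
```

```text
the job is handed in; nothing more can be done
None
```

I swung the clamp arm over the red-capped bottle by its blue post until it met its stop. Then I screwed the knob down about 3.17 rad, sinking with it, let go and handed the job in at about 37 s.

**Stop:** the post stopped moving and the sideways force rose to about 10 N. After release, the arm still measured in line with the cup.

**Pad force:** I estimate 11–12.6 N, but it was never measured directly.
- Counting the turn since the felt touch gives about 12.6 N. The rise in last-joint torque gives about 11 N.
- The moment sensor was noisy. An early check, turning the knob back slightly and comparing the torques, suggested only about 7 N.
- Because of that, I backed the knob off 0.4 rad once, felt the touch again and re-tightened. By these estimates the force stayed below 20 N.

**Knob:** the vertical force on it stayed within about 2 N, so it shifted less than 1 mm along its spindle. Its top ended 19.1 mm lower, against 19.0 mm expected, so the grip did not slip.

**Last view:** the arm is over the bottle, the gripper is open and clear, and the bottle and the beaker stand undisturbed. The timer and marker were not in that view; nothing was moved near them.

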